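# Unload the hooded bench incubator

### The arm

A 6-joint arm with a two-finger parallel gripper is mounted at the origin on the work surface. World frame = base frame: x ahead of the robot, y to its left, z up, the work surface at z = 0. Lengths are in m, angles in rad, forces in N, time in s.
With the tool pointing down it reaches from about 0.35 to 0.975 m from the base axis. Payload 17.4 kg.
Tool frame: the origin (TCP) lies on the centre line of the jaws, within the pads' length; the fingertips stand 25 mm ahead of it and the grasp point (between the pads) lies 6 mm ahead of it; z points along the fingers, y is the line along which they close (so a half turn about z gives the same grasp; the last joint's range is limited). The gripper opens to 85 mm and grips with 20 to 120 N. Pads are 22 mm wide; open, the fingers measure 114 mm over their backs; the gripper's body (76 mm by 85 mm) begins 54 mm behind the grasp point. The pads swing forward as they close: fully open they stand 13 mm farther back than shut.
Start: joints at [-1.333, 0.116, 1.442, -0, 1.584, -0.038], TCP at [0.184, -0.649, 0.256] pointing down, gripper open.
Joint ranges: [-2.83, 2.83], [-0.83, 2.19], [0.07, 2.5], [-1.14, 4.28], [0.01, 3], [-2.97, 2.97]. Speed limits (rad/s): [1.89, 1.89, 2.22, 3.14, 3.14, 3.14].

### API

Orientations are given as a 3x3 rotation matrix whose columns are the frame's x, y, z axes.
In Python, from station import arm gives the robot as it stands. The module is installed in compiled form; this text tells all that it offers.
- The arm moves only by the tool jog_arm, never from a script. Its argument "deltas" is a list of rows, each a list of 7 numbers: the turn, a rotation vector about the tool's x, y, z in rad, then the shift along the tool's x, y, z in cm, then the closure in counts, from 0 (fully open) to 255 (shut). In form: [[rx, ry, rz, x, y, z, jaw], ...]. A call has 1 to 12 rows; each row is the pose to reach, as a shift and turn from the pose commanded when the call began, along the tool's axes at that moment; what a row does not reach only later rows make up. A row lasts 1/8 s, in which the tool goes at most 62.5 mm and 10.7 degrees, less where a joint would pass 70% of its speed; a pose out of reach is approached as far as the arm can. A call with a gripper value outside its range is refused whole. The fingers move at their own pace and stop on an object; the grip force is fixed at half the most. Time passes only in rows, so rows that repeat a pose let the fingers close. It gives the time, the measured TCP pose, the force, the opening and the grip force at its end, in the units of the state.
- arm.sense(): the state, without advancing time (a new reading comes with each control period).
- arm.get_image(name): name is "scene" or "top"; returns the picture (400x640x3 uint8, red, green, blue); there is no depth.
- arm.camera_model(name): a dict with "mtx" (3x3 intrinsics, pixels), "origin" and "orientation" of the camera in the world. Camera axes: x right, y down, z forward; pixel columns grow to the right and rows downward; lengths in m; the calibration is good to about 2 mm. A picture is of the moment at which its call begins. camera_model takes no time and is no camera call.
- arm.job_done(): hands the job in; it is judged then, once.
The state is a dict: "t": time; "q": joint angles; "qd": joint speeds; "joint_torque": joint torques, N m; "tool_pos": TCP position; "tool_rot": TCP orientation; "ft_force": force on the tool from outside, world axes, zero at the start; "torque": the same for the moment, N m; "gripper_width": opening from 0.0 (shut) to 1.0 (fully open); "gripper_force": force on a finger pad.
Only numpy, scipy, OpenCV 4.12 (cv2) and the standard library are available. Lean on these libraries where they do the work, as an engineer would, in place of code of your own. Each camera call takes 0.05 s, during which the arm holds its last target. There are 200 camera calls.

### The job

The run in the bench incubator is finished. Draw the locking pin out of its bore and lay it fully down in the open notch beside it; then lift the clear hood by its bar and swing it past the spring's over-centre point until it stays wide open by itself. Move every sample jar from the incubator into the flat metal tray, standing upright, leave the pin in its notch and the hood open, and do not disturb the beaker, the pipettor or the carton.

Things in the scene. Friction and masses are not known exactly. Their poses are not given: they have to be found in the camera images.
- incubator: white bench incubator, fixed: base 180 (x) by 330 (y) mm, origin at the centre of its footprint on the bench, x to its rear, y to its left, z up. Jars stand on its flat deck, 35 mm above the bench, inside a lip 14 mm high. Closed hood: top at 136 mm, right side at y = -155 mm. On its right a grey console, 50 mm high, reaches to y = -210 mm; beyond it is open bench
- bore (a point): mouth of the pin's bore, on its axis, 80 mm above the bench, in the outer (-y) face of an aluminium block on the console (40 mm wide in x, top at 105 mm). Axes as the incubator's. The bore, 12.5 mm in diameter, runs 30 mm along +y and on into the hole of the hood's steel lug: a pin in it locks the hood. Draw the pin straight along -y
- notch (a point): outer end of the parking notch, a U slot in a second block, 75 mm behind the bore: open at top and at its outer (-y) end, 16 mm wide in x, 40 mm long along y, floor 70 mm and wall tops 100 mm above the bench. The point is mid-slot at the outer face, 75 mm high: the parked pin's origin lies here within a few mm, head just outside. Axes as the incubator's
- pin: locking pin, loose, 40 g: steel shank 10 mm in diameter, 48 mm long along +y, and black block head 18 (x) by 22 (z) mm, 26 mm long along -y (middle at y = -13 mm). Origin on the axis at the shoulder between them. It starts level in the bore up to its shoulder, axes along the incubator's. Centre of mass about 9 mm from the origin on the shank side
- hood (a joint): hood angle in rad: 0 shut, 1.9 wide open at its stop. The hood swings up and back about the y axis of point hood_hinge (its front rises and moves to +x). Spring and weight press it shut below about 1.0 rad and swing it open by themselves above; lifting takes about 4 N at the bar. With the pin in the bore it cannot open
- hood_hinge (a point): middle of the hood's hinge line, which runs along the incubator's y, 85 mm behind the incubator's origin and 48 mm above the bench; fixed; axes as the incubator's
- hood_grip (a point): middle of the hood's handle, a round steel bar 12 mm in diameter, 110 mm long along the incubator's y, on two stems; moves with the hood. With the hood shut it is 219 mm in front of the hinge and 50 mm above it, with 48 mm free between the bar and the hood's clear front wall, and open space below
- tray: flat aluminium tray, fixed, empty at the start: 290 (x) by 130 (y) mm outside, 16 mm high, wall 4 mm, floor about 4 mm above the bench; origin at the centre of its underside, x along its length
- jar1: squat closed amber glass jar with a white cap, 46 mm in diameter, 46 mm high, about 90 g, thick-bottomed; origin at the centre of its underside, z up along the jar. 3 to 5 of the five jars are there, at the start in a row along the incubator's y on its deck, about 58 mm apart; absent ones read None
- jar2: squat closed amber glass jar with a white cap, 46 mm in diameter, 46 mm high, about 90 g, thick-bottomed; origin at the centre of its underside, z up along the jar. 3 to 5 of the five jars are there, at the start in a row along the incubator's y on its deck, about 58 mm apart; absent ones read None
- jar3: squat closed amber glass jar with a white cap, 46 mm in diameter, 46 mm high, about 90 g, thick-bottomed; origin at the centre of its underside, z up along the jar. 3 to 5 of the five jars are there, at the start in a row along the incubator's y on its deck, about 58 mm apart; absent ones read None
- jar4: squat closed amber glass jar with a white cap, 46 mm in diameter, 46 mm high, about 90 g, thick-bottomed; origin at the centre of its underside, z up along the jar. 3 to 5 of the five jars are there, at the start in a row along the incubator's y on its deck, about 58 mm apart; absent ones read None
- jar5: squat closed amber glass jar with a white cap, 46 mm in diameter, 46 mm high, about 90 g, thick-bottomed; origin at the centre of its underside, z up along the jar. 3 to 5 of the five jars are there, at the start in a row along the incubator's y on its deck, about 58 mm apart; absent ones read None
- beaker: empty glass beaker, 64 mm wide, 85 mm high, origin at the centre of its underside; to be left alone
- pipettor: black hand pipettor lying on the bench, 210 mm long along its x, 25 mm thick; to be left alone
- carton: white paper carton 80 by 120 mm, 60 mm high, origin at the centre of its underside; to be left alone

How it is judged:
On the way, in this order (a step that is already met when the one before it is completed fails the run):
1. the pin is drawn out of the bore (distance between pin and bore above 0.05 m), for 0.1 s.
2. the pin lies parked in the notch, released (x of pin in the frame of notch between -0.006 and 0.006 m and y of pin in the frame of notch between -0.018 and 0.006 m and z of pin in the frame of notch between -0.006 and 0.006 m and angle between the y axis of pin and the y axis of incubator, either way round below 0.2 rad and linear speed of pin below 0.03 m/s and contact force between pin and the fingers below 0.05 N), for 0.2 s.
3. the hood stands wide open by itself (value of joint hood above 1.75 rad and velocity of joint hood between -0.1 and 0.1 rad/s and contact force between hood and the arm below 0.05 N and contact force between hood and the fingers below 0.05 N), for 0.3 s.
At the end, for the whole second after the job is handed in: the pin lies in the notch (its origin within 6 mm of the notch point across and in height, between 18 mm outside and 6 mm inside along the slot); the hood stands open beyond 1.75 rad; every jar present stands upright (within 0.15 rad) on the tray's floor inside its walls, at rest (all of step 2 and value of joint hood above 1.75 rad and velocity of joint hood between -0.1 and 0.1 rad/s and x of jar1 in the frame of tray between -0.135 and 0.135 m and y of jar1 in the frame of tray between -0.055 and 0.055 m and z of jar1 in the frame of tray between 0 and 0.012 m and angle between each of jar1, jar2, jar3, jar4, jar5's own z axis and vertical below 0.15 rad and linear speed of each of jar1, jar2, jar3, jar4, jar5 below 0.03 m/s and x of jar2 in the frame of tray between -0.135 and 0.135 m and y of jar2 in the frame of tray between -0.055 and 0.055 m and z of jar2 in the frame of tray between 0 and 0.012 m and x of jar3 in the frame of tray between -0.135 and 0.135 m and y of jar3 in the frame of tray between -0.055 and 0.055 m and z of jar3 in the frame of tray between 0 and 0.012 m and x of jar4 in the frame of tray between -0.135 and 0.135 m and y of jar4 in the frame of tray between -0.055 and 0.055 m and z of jar4 in the frame of tray between 0 and 0.012 m and x of jar5 in the frame of tray between -0.135 and 0.135 m and y of jar5 in the frame of tray between -0.055 and 0.055 m and z of jar5 in the frame of tray between 0 and 0.012 m); the robot touches nothing.
It fails at once if the beaker is pushed more than 30 mm from its place (distance of beaker from where it was at the start of the episode above 0.03 m).
It fails at once if the pipettor is pushed more than 30 mm from its place (distance of pipettor from where it was at the start of the episode above 0.03 m).
It fails at once if the carton is pushed more than 30 mm from its place (distance of carton from where it was at the start of the episode above 0.03 m).
Of jar1, jar2, jar3, jar4, jar5 only 3 to 5 are there at a start; the rules pass over those that are not, and their reading is None.
At some moment in a run one of jar1, jar2, jar3, jar4, jar5 may be knocked a few centimetres aside while the robot is not near it.
It also fails if it takes over 210 s, if anything falls off the work surface, if the arm or the gripper's body presses on something with over 40 N, if the wrist force passes 120 N, or if a joint passes its speed limit or range.

## Working session

There is one attempt and no reset: what is moved stays moved. The work goes in short steps, Python scripts to look and compute and a tool call to move; the robot and the scene stay as the last step left them, time stands still between calls to the robot, and variables do not carry over. Pictures are saved under pics/ and viewed, at most 14 in all, crops included, and the job is handed in when it is done.

Besides the shell and the picture viewer there is one more tool, called after ">>>" by a JSON object that holds its "op" and its "data", one argument or row to a line. jog_arm: Moves the arm, as the interface text tells. Its arguments: {"type":"object","properties":{"deltas":{"type":"array","items":{"type":"array","items":{"type":"number"}}}},"required":["deltas"]}

```bash
mkdir -p pics && python3 - <<'E'
from station import arm
import cv2,numpy as np
np.set_printoptions(precision=4,suppress=True)
for n in("scene","top"):
    cv2.imwrite(f"pics/{n}0.png",cv2.cvtColor(arm.get_image(n),cv2.COLOR_RGB2BGR))
    m=arm.camera_model(n);print(n,m["mtx"],m["origin"],m["orientation"])
print(arm.sense())
E
```

```text
scene [[507.6273   0.     317.8702]
 [  0.     507.6273 197.0519]
 [  0.       0.       1.    ]] [1.6108 0.4388 0.8034] [[-0.3561  0.5074 -0.7847]
 [ 0.9341  0.1706 -0.3136]
 [-0.0252 -0.8446 -0.5348]]
top [[390.7444   0.     318.847 ]
 [  0.     390.7444 199.0394]
 [  0.       0.       1.    ]] [ 0.3407 -0.0008  1.1441] [[ 0.0086 -0.9764  0.2159]
 [-1.     -0.0077  0.0052]
 [-0.0034 -0.2159 -0.9764]]
{'t': 0.1, 'q': array([-1.3328,  0.1165,  1.4422, -0.    ,  1.584 , -0.0378]), 'qd': array([ 0.0015,  0.0004, -0.0018,  0.0018, -0.0005, -0.0005]), 'joint_torque': array([  0.0026, -73.3663, -63.3789,   0.    ,   0.0052,  -0.    ]), 'tool_pos': array([ 0.1838, -0.6494,  0.2556]), 'tool_rot': array([[ 0.9622,  0.2723, -0.0003],
       [ 0.2723, -0.9622,  0.001 ],
       [ 0.    , -0.0011, -1.    ]]), 'ft_force': array([-0.003 , -0.2099,  0.255 ]), 'torque': array([0.0348, 0.0299, 0.005 ]), 'gripper_force': 0.0, 'gripper_width': 1.0006101355786308}
```

View pics/scene0.png

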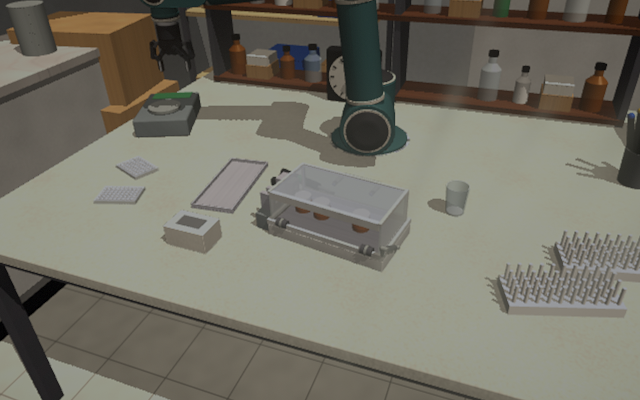

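View pics/top0.png

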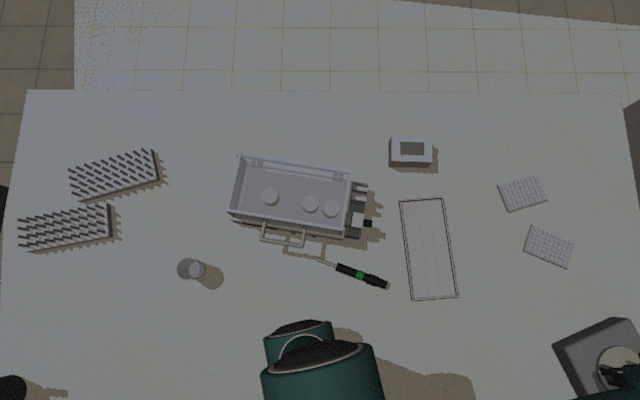

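The scene view shows the incubator in the centre (270–410, 170–260), the tray at (230,185) and the beaker at (456,198). In the top view the incubator is at about (295,195), three jar caps are at (270,196), (311,204) and (331,208), the black pin head is at (368,223), the hood bar is at (283,238), the tray is at (428,248) and the pipettor is at (350,272). I'll take enlarged crops to measure from.

```bash
cat > h.py <<'E'
from station import arm
import cv2,numpy as np
np.set_printoptions(precision=4,suppress=True)
def snap(n,f=None):
    im=cv2.cvtColor(arm.get_image(n),cv2.COLOR_RGB2BGR)
    if f: cv2.imwrite(f"pics/{f}.png",im)
    return im
def crop(im,x,y,w,h,s,f):
    c=cv2.resize(im[y:y+h,x:x+w],None,fx=s,fy=s,interpolation=cv2.INTER_CUBIC)
    c=cv2.convertScaleAbs(c,alpha=1.4,beta=10)
    for i in range(0,w,20): cv2.putText(c,str(x+i),(i*s,10),0,.35,(0,0,255),1)
    for i in range(0,h,20): cv2.putText(c,str(y+i),(0,i*s+4),0,.35,(0,0,255),1)
    cv2.imwrite(f"pics/{f}.png",c)
def ray(n,u,v):
    m=arm.camera_model(n);d=np.array(m["orientation"])@np.linalg.solve(m["mtx"],[u,v,1.])
    return np.array(m["origin"]),d
def onz(n,u,v,z):
    o,d=ray(n,u,v);return o+d*(z-o[2])/d[2]
def proj(n,p):
    m=arm.camera_model(n);c=np.array(m["orientation"]).T@(np.array(p)-m["origin"]);c=m["mtx"]@c;return c[:2]/c[2]
E
python3 - <<'E'
from h import *
crop(cv2.imread("pics/top0.png"),220,145,160,110,5,"c_top")
crop(cv2.imread("pics/scene0.png"),255,160,160,110,5,"c_scene")
E
```

```text
(no output)
```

View pics/c_top.png

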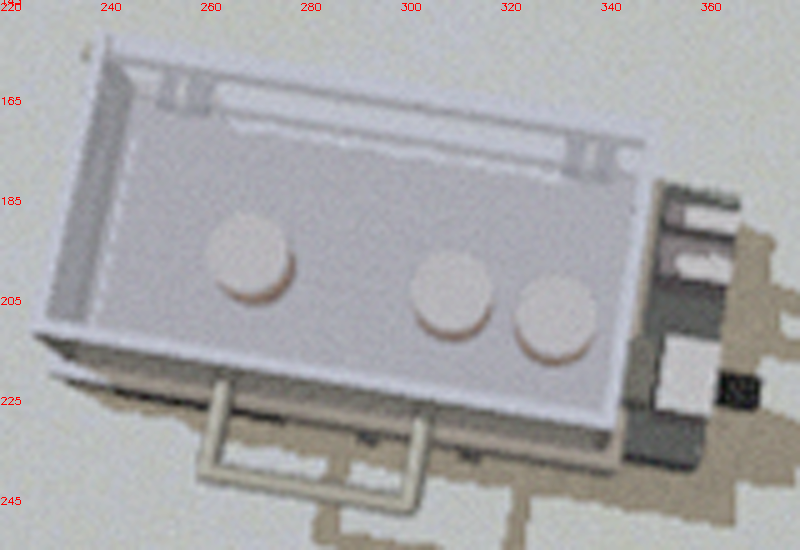

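View pics/c_scene.png

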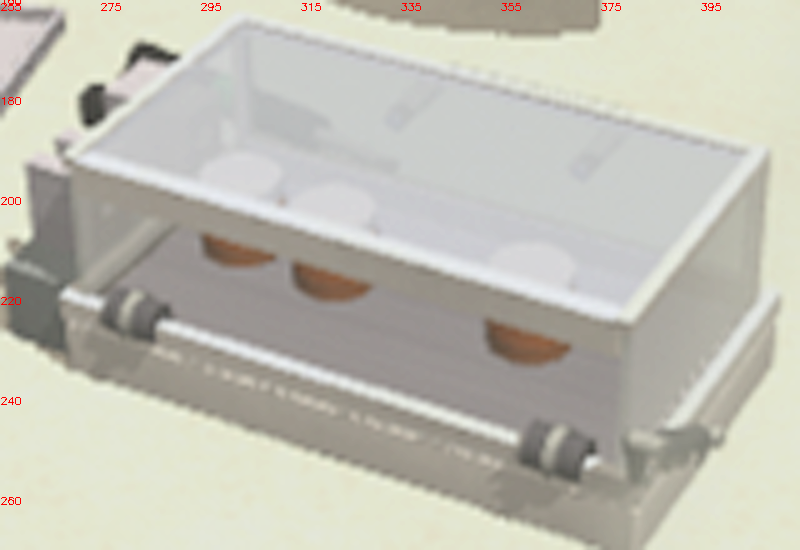

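The top crop shows the hood top corners at (241,153), (350,173), (342,229) and (228,211), the bar ends at (261,239) and (302,246), the pin head at (368,223), the bore block top at (352–364, 212–228) and the notch block at (357–368, 186–201). The scene crop shows the hinges at the rear, and the pin head and its block behind at (285–290, 170–180).

```bash
python3 - <<'E'
from h import *
im=cv2.imread("pics/top0.png")
P=lambda cx,cy,z:onz("top",220+cx/5-.4,145+cy/5-.4,z)
c=[P(105,38,.136),P(650,140,.136),P(612,420,.136),P(42,328,.136)]
print("hood",np.array(c)); 
for i in range(4): print(np.linalg.norm(c[i]-c[i-1]))
b=P(205,472,.098),P(412,503,.098);print("bar",b,np.linalg.norm(b[0]-b[1]),(b[0]+b[1])/2)
for a in(b[1]-b[0],c[1]-c[0],c[2]-c[3],c[0]-c[3],c[1]-c[2]): print(np.degrees(np.arctan2(a[1],a[0])))
print("block",[P(*k,.105)[:2] for k in((660,338),(720,338),(715,415),(657,412))])
print("notch",[P(*k,.100)[:2] for k in((685,207),(740,207),(740,232),(685,228),(675,253),(730,255),(730,281),(675,275))])
g=cv2.cvtColor(im,cv2.COLOR_BGR2GRAY)
m=(g<45).astype(np.uint8);m[:, :355]=0;m[:,380:]=0;m[:205]=0;m[240:]=0
n,l,s,ct=cv2.connectedComponentsWithStats(m);i=1+np.argmax(s[1:,4]);print("head",s[i],ct[i],onz("top",*ct[i],.091))
# tray corners
for z in(.016,0): print("tray",z,[onz("top",u,v,z)[:2] for u,v in((399,200),(442,197),(459,297),(412,300))])
print("jars",[P(*k,.081)[:2] for k in((249,254),(452,293),(556,313))])
E
```

```text
hood [[ 0.6922  0.2182  0.136 ]
 [ 0.6369 -0.0773  0.136 ]
 [ 0.4854 -0.0563  0.136 ]
 [ 0.5317  0.243   0.136 ]]
0.1624433452394513
0.3006388520493943
0.15290066232505448
0.3028608598694218
bar (array([0.461 , 0.1601, 0.098 ]), array([0.4453, 0.0487, 0.098 ])) 0.11247136026059136 [0.4531 0.1044 0.098 ]
-98.0132801527181
-100.61066820716088
-98.78819028193624
-8.786708941592476
-7.896951146729345
block [array([ 0.5347, -0.0841]), array([ 0.535 , -0.1165]), array([ 0.493 , -0.1132]), array([ 0.4944, -0.0821])]
notch [array([ 0.6092, -0.099 ]), array([ 0.6094, -0.1293]), array([ 0.5952, -0.129 ]), array([ 0.5973, -0.0988]), array([ 0.5831, -0.0932]), array([ 0.5822, -0.1233]), array([ 0.5676, -0.123 ]), array([ 0.5707, -0.093 ])]
head [363 219   9   8  54] [367.3333 222.8519] [ 0.5082 -0.1278  0.091 ]
tray 0.016 [array([ 0.5891, -0.2315]), array([ 0.5992, -0.3589]), array([ 0.3125, -0.3894]), array([ 0.3032, -0.2576])]
tray 0 [array([ 0.5926, -0.2348]), array([ 0.6028, -0.364 ]), array([ 0.3121, -0.3949]), array([ 0.3027, -0.2613])]
jars [array([0.5851, 0.1431]), array([0.5637, 0.0294]), array([ 0.5528, -0.0285])]
```

```bash
cat >> h.py <<'E'
PSI=np.radians(-9.0)
O=np.array([.5855,.0834,0.])
def inc(x,y,z):
    c,s=np.cos(PSI),np.sin(PSI);return O+[c*x-s*y,s*x+c*y,z]
def rel(p):
    d=np.array(p)-O;c,s=np.cos(PSI),np.sin(PSI);return np.array([c*d[0]+s*d[1],-s*d[0]+c*d[1],d[2]])
def plan(pos,yawy=None):
    """shift (cm, tool axes) and turn to TCP pos, tool down with tool y at world angle yawy"""
    s=arm.sense();R=np.array(s["tool_rot"]);r=np.zeros(3)
    if yawy is not None:
        y=np.array([np.cos(yawy),np.sin(yawy),0]);z=np.array([0,0,-1.]);T=np.c_[np.cross(y,z),y,z]
        r=cv2.Rodrigues(R.T@T)[0].ravel()
    print("turn",r,"shift cm",R.T@(np.array(pos)-s["tool_pos"])*100,"at",s["tool_pos"],"t",s["t"])
E
python3 - <<'E'
from h import *
for n,p in dict(head=(.5095,-.128,.080),headtop=(.51,-.128,.091),bar0=(.461,.160,.098),bar1=(.4453,.0487,.098),j1=(.5851,.1431,.081),j3=(.5528,-.0285,.081),hoodFR=inc(-.08,-.155,.136),
  hoodFL=inc(-.08,.155,.136),conOut=inc(0,-.21,.05)).items(): print(n,proj("scene",p),proj("top",p),rel(p))
im=cv2.imread("pics/scene0.png");g=cv2.cvtColor(im,cv2.COLOR_BGR2GRAY)
m=(g<50).astype(np.uint8);m[:, :268]=0;m[:,300:]=0;m[:162]=0;m[190:]=0
n,l,s,ct=cv2.connectedComponentsWithStats(m);print(s[1:],ct[1:])
plan([.5075,-.130,.20],PSI)
E
```

```text
head [275.5796 181.2138] [366.9399 223.0049] [-0.042  -0.2207  0.08  ]
headtop [275.2304 177.9189] [367.4083 222.1931] [-0.0415 -0.2206  0.091 ]
bar0 [379.819 183.959] [260.6293 238.99  ] [-0.135   0.0562  0.098 ]
bar1 [342.436  174.7197] [302.0017 245.1977] [-0.133  -0.0562  0.098 ]
j1 [360.2792 212.5481] [269.3918 195.3902] [-0.0097  0.0589  0.081 ]
j3 [302.4034 194.6407] [330.8039 207.2108] [-0.0148 -0.1156  0.081 ]
hoodFR [301.6828 163.0548] [342.3558 229.8122] [-0.08  -0.155  0.136]
hoodFL [407.8987 190.3124] [225.7105 210.5339] [-0.08   0.155  0.136]
conOut [271.0881 198.2533] [364.0389 209.6508] [ 0.   -0.21  0.05]
[[281 169   9   3  13]
 [272 177   3   8  20]] [[284.6154 170.3077]
 [273.05   180.8   ]]
turn [-0.0009 -0.0006 -1.1379] shift cm [ 45.2937 -41.1503   5.6064] at [ 0.1838 -0.6494  0.2556] t 0.1
```

>>> {"op": "jog_arm", "data": {
  "deltas": [
    [0,0,-0.18,4.5,-4.1,0,0],
    [0,0,-0.33,9,-8.2,0,0],
    [0,0,-0.48,13.5,-12.3,0,0],
    [0,0,-0.63,18,-16.4,0,0],
    [0,0,-0.78,22.5,-20.5,0,0],
    [0,0,-0.93,27,-24.6,1,0],
    [0,0,-1.08,31.5,-28.7,2,0],
    [0,0,-1.138,36,-32.8,3,0],
    [0,0,-1.138,40.5,-36.9,4,0],
    [0,0,-1.138,45.3,-41.15,5.5,0],
    [0,0,-1.138,45.3,-41.15,5.5,0],
    [0,0,-1.138,45.3,-41.15,5.5,0]
  ]
}}

```text
t: 1.6
tool_pos: [0.5075, -0.1302, 0.2011]
tool_rot: [[0.155, 0.988, -0.001], [0.988, -0.155, -0.0], [-0.0, -0.001, -1.0]]
ft_force: [-0.7, 0.2, 0.5]
gripper_width: 0.995
gripper_force: 0.0
```

```bash
python3 - <<'E'
from h import *
crop(snap("top"),320,180,80,60,8,"c1")
crop(snap("scene"),250,140,80,60,8,"c2")
plan(inc(-.041,-.2225,.086),PSI); print(arm.sense()["tool_rot"],arm.sense()["q"])
E
```

```text
turn [ 0.0003  0.0003 -0.0011] shift cm [ 0.1723  0.2674 11.5607] at [ 0.5073 -0.1312  0.2016] t 1.7
[[ 0.1575  0.9875  0.0002]
 [ 0.9875 -0.1575 -0.0003]
 [-0.0003  0.0003 -1.    ]] [-0.3016 -0.1978  1.8345 -0.0002  1.5047 -0.1435]
```

View pics/c2.png

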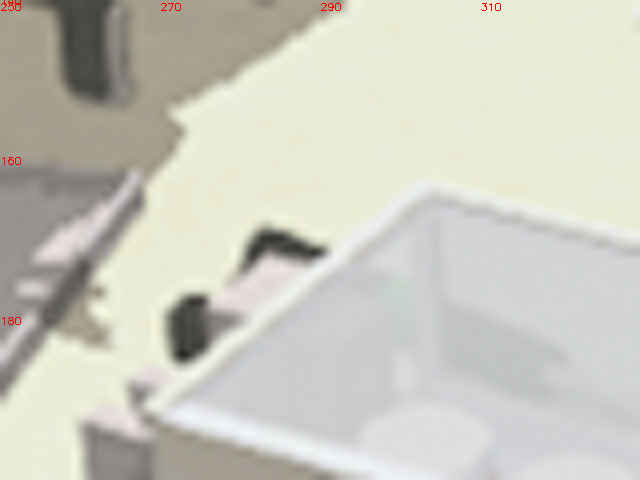

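The scene crop shows the pin head at (271–276, 177–185), in front of its block at (277–288, 171–180). The fingertip is at (262,152), clear of the hood.

```bash
python3 - <<'E'
from h import *
for n in("scene","top"):
  q=np.array([proj(n,inc(-.041+a*.009,-.2207+b*.013,.08+c*.011)) for a in(-1,1) for b in(-1,1) for c in(-1,1)]);print(n,q.min(0),q.max(0))
im=cv2.imread("pics/top0.png");g=cv2.cvtColor(im,cv2.COLOR_BGR2GRAY)
print(g[214:234,358:376])
im=cv2.imread("pics/scene0.png");g=cv2.cvtColor(im,cv2.COLOR_BGR2GRAY)
print(g[173:190,267:284])
E
```

```text
scene [269.4505 175.5008] [281.2499 187.2957]
top [361.4386 218.0284] [372.6486 227.2065]
[[129 128 129 128 128 128 106  90  91  96  92  93  94  92  94  89  92  95]
 [123 126 129 125 128 124 104  95  96  91  93  94  88  91  91  90  94  90]
 [126 129 125 127 128 121  99  90  91  91  89  92  92  91 108 114 113 102]
 [126 126 126 125 127 123 103  94  93  93  91  94  91  91 121 130 130 120]
 [123 126 129 128 128 106  86  83  85  92  95  94  90 107 125 130 128 130]
 [127 130 127 129 131  88  43  50  54  67  75  80  79 109 128 131 127 129]
 [124 126 127 126 134  85  15  16  10  25  27  24  35  65 105 125 130 129]
 [126 128 123 132 126  72   9  13  25  16  29  14  23  22  82 121 127 128]
 [124 126 125 130 111  63   8  14  34  17  29  22  30  19  98 129 128 126]
 [125 128 128 129 112  58  15  14  19  31  16  10  16  21 113 132 126 127]
 [133 123 130 128 107  52   5  27  13  27  30  16  27  32 109 135 127 125]
 [127 128 128 129  93  33  10  15  18  21  16  20  17  32 114 130 124 129]
 [133 129 129 134 102  74  57  51  34  26  20  13  23  49 102 115 123 128]
 [108 106 112 120 109  94  83  84  
[... 998 characters left out ...]
156 124  65  44  47  47  59  82  85  88 106 131 152 152 136]
 [155 154 158 125  65  44  46  44  55  79  99 124 145 157 152 138 129]
 [155 156 158 132  77  43  46  43  50  92 132 155 157 149 137 132 133]
 [155 155 157 141  87  40  44  40  61 126 156 153 140 132 130 133 134]
 [155 155 157 150  97  36  38  79 121 152 153 136 127 130 133 135 135]
 [154 152 152 157 136 102 110 137 156 153 136 127 131 134 135 136 135]
 [151 147 147 150 155 148 155 160 152 137 127 130 135 136 136 135 135]
 [138 141 144 147 152 157 155 148 134 131 132 134 135 136 135 135 136]
 [105 112 134 151 156 151 139 130 129 132 134 136 137 136 135 135 135]
 [ 86 115 141 155 151 135 129 130 132 136 137 137 136 135 135 135 135]]
```

>>> {"op": "jog_arm", "data": {
  "deltas": [
    [0,0,0,0.35,0.15,3,0],
    [0,0,0,0.35,0.15,6,0],
    [0,0,0,0.35,0.15,8.5,0],
    [0,0,0,0.35,0.15,10.5,0],
    [0,0,0,0.35,0.15,11.5,0],
    [0,0,0,0.35,0.15,11.5,100],
    [0,0,0,0.35,0.15,11.5,150],
    [0,0,0,0.35,0.15,11.5,170]
  ]
}}

```text
t: 2.7
tool_pos: [0.51, -0.127, 0.0871]
tool_rot: [[0.156, 0.988, 0.001], [0.988, -0.156, -0.0], [-0.0, 0.001, -1.0]]
ft_force: [0.9, 0.0, 0.9]
gripper_width: 0.373
gripper_force: 0.0
```

```bash
python3 - <<'E'
from h import *
s=arm.sense();print(rel(s["tool_pos"]),s["ft_force"],s["gripper_width"],s["gripper_force"])
crop(snap("top"),340,190,60,50,10,"c3")
E
```

```text
[-0.0416 -0.2197  0.0871] [0.9493 0.0133 0.891 ] 0.37298421487704014 0.0
```

View pics/c3.png

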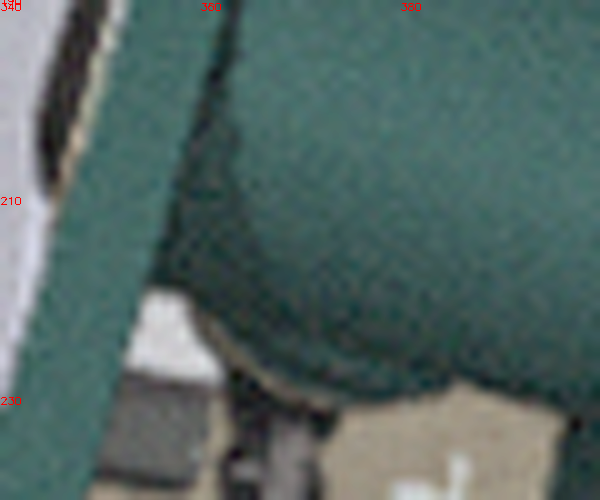

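The wrist hides the pin from the top camera here. A finger shows at (365,233), just outside the block face at x≈361. I'll close on the pin and watch the forces.

>>> {"op": "jog_arm", "data": {
  "deltas": [
    [0,0,0,0,0,0,200],
    [0,0,0,0,0,0,215],
    [0,0,0,0,0,0,230],
    [0,0,0,0,0,0,230],
    [0,0,0,0,0,0,230]
  ]
}}

```text
t: 3.38
tool_pos: [0.5099, -0.127, 0.0867]
tool_rot: [[0.156, 0.988, 0.001], [0.988, -0.156, -0.0], [-0.0, 0.001, -1.0]]
ft_force: [0.0, -0.1, 5.6]
gripper_width: 0.198
gripper_force: 59.7
```

>>> {"op": "jog_arm", "data": {
  "deltas": [
    [0,0,0,-0.5,0,0,230],
    [0,0,0,-1.2,0,0,230],
    [0,0,0,-2,0,0,230]
  ]
}}

```text
t: 3.75
tool_pos: [0.5067, -0.1469, 0.0865]
tool_rot: [[0.156, 0.988, 0.001], [0.988, -0.156, 0.0], [0.0, 0.0, -1.0]]
ft_force: [1.5, 2.1, 4.8]
gripper_width: 0.199
gripper_force: 59.7
```

>>> {"op": "jog_arm", "data": {
  "deltas": [
    [0,0,0,-1,0,0,230],
    [0,0,0,-2,0,0,230],
    [0,0,0,-3,0,0,230],
    [0,0,0,-4,0,0,230],
    [0,0,0,-5,0,0,230],
    [0,0,0,-5,0,0,230],
    [0,0,0,-5,0,0,230]
  ]
}}

```text
t: 4.62
tool_pos: [0.4986, -0.1961, 0.0862]
tool_rot: [[0.157, 0.988, -0.0], [0.988, -0.157, 0.0], [0.0, -0.0, -1.0]]
ft_force: [-0.2, -0.6, 0.4]
gripper_width: 0.195
gripper_force: 59.0
```

```bash
python3 - <<'E'
from h import *
s=arm.sense();print(rel(s["tool_pos"]),s["ft_force"],s["gripper_width"],s["gripper_force"])
a=cv2.imread("pics/scene0.png")
crop(snap("scene","sc4"),240,150,80,60,8,"c4")
E
```

```text
[-0.0421 -0.2896  0.0862] [-0.1584 -0.6231  0.403 ] 0.19522693570431207 58.957902789115906
```

View pics/c4.png

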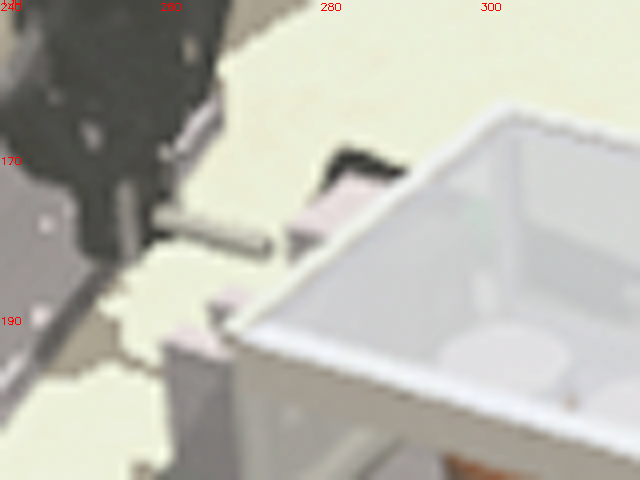

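Pin drawn out level: shank at (260–273, 177–180) in the scene crop. The notch block is at (262–270, 187–195). I'll move 75 mm back, then slide the pin in from the open end.

>>> {"op": "jog_arm", "data": {
  "deltas": [
    [0,0,0,0,1.5,0,230],
    [0,0,0,0,3,0,230],
    [0,0,0,0,4.5,0,230],
    [0,0,0,0,6,0.1,230],
    [0,0,0,0,7.5,0.2,230],
    [0,0,0,0,7.5,0.2,230],
    [0,0,0,1,7.5,0.2,230],
    [0,0,0,2,7.5,0.2,230],
    [0,0,0,2.5,7.5,0.2,230],
    [0,0,0,3,7.5,0.2,230],
    [0,0,0,3.5,7.5,0.2,230]
  ]
}}

```text
t: 6.05
tool_pos: [0.5783, -0.1729, 0.0844]
tool_rot: [[0.156, 0.988, 0.0], [0.988, -0.156, -0.0], [-0.0, 0.0, -1.0]]
ft_force: [0.3, -0.2, 0.3]
gripper_width: 0.202
gripper_force: 58.9
```

```bash
python3 - <<'E'
from h import *
s=arm.sense();print(rel(s["tool_pos"]),s["ft_force"],s["gripper_width"],s["gripper_force"])
crop(snap("scene","sc5"),240,150,80,60,8,"c5")
E
```

```text
[ 0.0329 -0.2543  0.0844] [ 0.254  -0.2269  0.2879] 0.2020453516686582 58.91659319400787
```

View pics/c5.png

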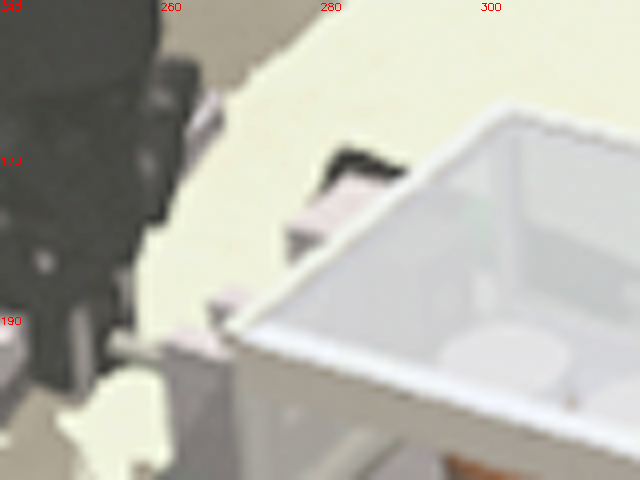

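The shank is entering the slot at (258,192) with no contact force. I'll continue slowly.

>>> {"op": "jog_arm", "data": {
  "deltas": [
    [0,0,0,0.6,0,0,230],
    [0,0,0,1.2,0,0,230],
    [0,0,0,1.8,0,0,230],
    [0,0,0,2.4,0,0,230],
    [0,0,0,2.9,0,0,230],
    [0,0,0,2.9,0,0.15,230],
    [0,0,0,2.9,0,0.15,230]
  ]
}}

```text
t: 6.98
tool_pos: [0.583, -0.1445, 0.083]
tool_rot: [[0.156, 0.988, 0.0], [0.988, -0.156, 0.0], [0.0, 0.0, -1.0]]
ft_force: [0.0, 1.4, 1.6]
gripper_width: 0.202
gripper_force: 59.2
```

>>> {"op": "jog_arm", "data": {
  "deltas": [
    [0,0,0,0,0,0.05,225],
    [0,0,0,0,0,0.05,205],
    [0,0,0,0,0,0.05,180],
    [0,0,0,0,0,0.05,130],
    [0,0,0,0,0,0.05,100],
    [0,0,0,0,0,0.05,100]
  ]
}}

```text
t: 7.72
tool_pos: [0.5828, -0.1447, 0.0822]
tool_rot: [[0.156, 0.988, -0.0], [0.988, -0.156, -0.0], [-0.0, -0.0, -1.0]]
ft_force: [-0.2, 0.4, 0.0]
gripper_width: 0.606
gripper_force: 0.0
```

>>> {"op": "jog_arm", "data": {
  "deltas": [
    [0,0,0,0,0,-1,100],
    [0,0,0,0,0,-3,100],
    [0,0,0,0,0,-6,100],
    [0,0,0,0,0,-11,100],
    [0,0,0,0,0,-16,100],
    [0,0,0,-5,-6,-16,100],
    [0,0,0,-10,-10,-16,100],
    [0,0,0,-10,-10,-16,100]
  ]
}}

```text
t: 8.72
tool_pos: [0.4664, -0.2292, 0.2444]
tool_rot: [[0.158, 0.987, 0.002], [0.987, -0.158, -0.001], [-0.001, 0.002, -1.0]]
ft_force: [1.1, 0.2, 0.0]
gripper_width: 0.606
gripper_force: 0.0
```

```bash
python3 - <<'E'
from h import *
t=snap("top","t6");s=snap("scene","s6")
crop(t,335,180,50,60,8,"a");crop(s,245,160,50,60,8,"b")
cv2.imwrite("pics/c6.png",np.hstack([cv2.imread("pics/a.png"),cv2.imread("pics/b.png")]))
for n in("scene","top"):
  print(n,proj(n,inc(.033,-.2055-.0065-.013,.075)))
E
```

```text
scene [258.9741 194.9021]
top [371.9694 197.4202]
```

View pics/c6.png

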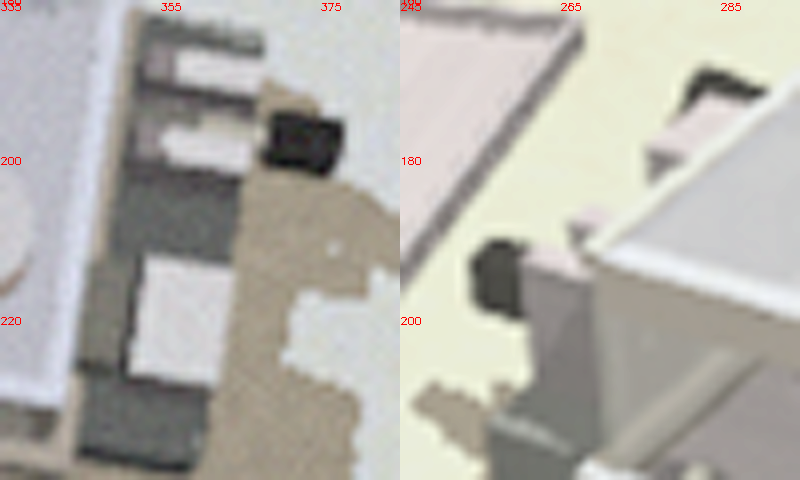

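Both views agree that the pin is parked. Head at (373,198) in top and (257,195) in scene, against predictions of (372,197) and (259,195) for z=75 mm, so it lies on the slot floor. Next, the hood bar.

```bash
python3 - <<'E'
from h import *
plan(inc(-.134,0,.20),PSI)
E
```

```text
turn [ 0.0019  0.0007 -0.002 ] shift cm [32.6503 -6.7127  4.3552] at [ 0.4676 -0.2286  0.2439] t 8.825
```

>>> {"op": "jog_arm", "data": {
  "deltas": [
    [0,0,0,4.5,-1,0,140],
    [0,0,0,9,-2,0,140],
    [0,0,0,13.5,-3,0,140],
    [0,0,0,18,-4,0,140],
    [0,0,0,22.5,-5,0,140],
    [0,0,0,27,-6,1,140],
    [0,0,0,31,-6.7,2.5,140],
    [0,0,0,32.6,-6.7,4.3,140],
    [0,0,0,32.6,-6.7,4.3,140],
    [0,0,0,32.6,-6.7,4.3,140]
  ]
}}

```text
t: 10.07
tool_pos: [0.4535, 0.1043, 0.1998]
tool_rot: [[0.157, 0.988, 0.0], [0.988, -0.157, -0.0], [-0.0, 0.0, -1.0]]
ft_force: [-0.2, 0.0, 0.2]
gripper_width: 0.451
gripper_force: 0.0
```

```bash
python3 - <<'E'
from h import *
plan(inc(-.134,0,.104),PSI);print(arm.sense()["gripper_width"])
crop(snap("scene"),290,130,130,100,6,"c7")
E
```

```text
turn [ 0.0002  0.0001 -0.0002] shift cm [ 0.0054 -0.04    9.5816] at [0.4535 0.1043 0.1998] t 10.075
0.45096012775279354
```

View pics/c7.png

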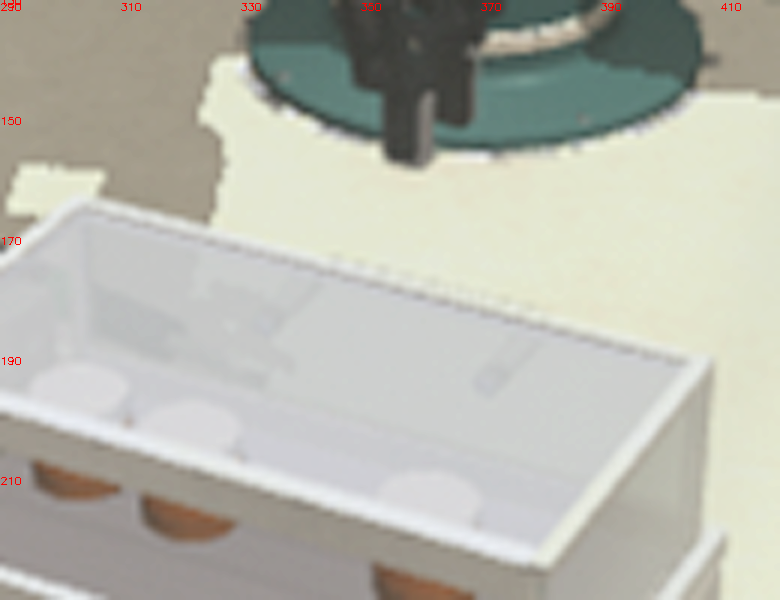

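The jaws hang above the bar, at (358,155), in front of the hood. I'll descend gently and close.

>>> {"op": "jog_arm", "data": {
  "deltas": [
    [0,0,0,0,0,2,140],
    [0,0,0,0,0,4,140],
    [0,0,0,0,0,6,140],
    [0,0,0,0,0,8,140],
    [0,0,0,0,0,9.6,140],
    [0,0,0,0,0,9.6,170],
    [0,0,0,0,0,9.6,200],
    [0,0,0,0,0,9.6,225],
    [0,0,0,0,0,9.6,240],
    [0,0,0,0,0,9.6,240],
    [0,0,0,0,0,9.6,240]
  ]
}}

```text
t: 11.5
tool_pos: [0.4525, 0.1049, 0.1036]
tool_rot: [[0.156, 0.988, -0.002], [0.988, -0.156, 0.0], [0.0, -0.002, -1.0]]
ft_force: [-11.5, 1.9, 4.9]
gripper_width: 0.119
gripper_force: 58.4
```

>>> {"op": "jog_arm", "data": {
  "deltas": [
    [0,0,0,0,-0.1,0,240],
    [0,0,0,0,0.2,-1.1,240],
    [0,0,0,0,0.5,-2.2,240],
    [0,0,0,0,0.9,-3.2,240],
    [0,0,0,0,1.3,-4.25,240],
    [0,0,0,0,2.4,-6.25,240],
    [0,0,0,0,3.6,-8.1,240],
    [0,0,0,0,5,-9.9,240],
    [0,0,0,0,5,-9.9,240]
  ]
}}

```text
t: 12.62
tool_pos: [0.5029, 0.0968, 0.2054]
tool_rot: [[0.156, 0.988, 0.0], [0.988, -0.156, 0.0], [0.0, 0.0, -1.0]]
ft_force: [-20.9, 1.1, 15.7]
gripper_width: 0.116
gripper_force: 60.6
```

>>> {"op": "jog_arm", "data": {
  "deltas": [
    [0,0,0,0,-0.2,-0.2,240],
    [0,0,0,0,-0.2,-0.2,240]
  ]
}}

```text
t: 12.88
tool_pos: [0.5015, 0.097, 0.2043]
tool_rot: [[0.157, 0.988, 0.002], [0.988, -0.157, -0.0], [0.0, 0.002, -1.0]]
ft_force: [10.2, 0.9, -11.5]
gripper_width: 0.114
gripper_force: 59.5
```

>>> {"op": "jog_arm", "data": {
  "deltas": [
    [0,0,0,0,0.8,-0.7,240],
    [0,0,0,0,1.6,-1.5,240],
    [0,0,0,0,2.5,-2.3,240],
    [0,0,0,0,3.3,-3,240],
    [0,0,0,0,4.2,-3.6,240],
    [0,0,0,0,5.2,-4.25,240],
    [0,0,0,0,5.2,-4.25,240]
  ]
}}

```text
t: 13.75
tool_pos: [0.5527, 0.0889, 0.2493]
tool_rot: [[0.157, 0.988, 0.001], [0.988, -0.157, -0.0], [0.0, 0.001, -1.0]]
ft_force: [-11.3, -0.2, 12.7]
gripper_width: 0.115
gripper_force: 60.2
```

>>> {"op": "jog_arm", "data": {
  "deltas": [
    [0,0,0,0,0.9,-0.65,240],
    [0,0,0,0,1.9,-1.2,240],
    [0,0,0,0,3,-1.65,240],
    [0,0,0,0,4,-2.1,240],
    [0,0,0,0,5.1,-2.45,240],
    [0,0,0,0,6.2,-2.75,240],
    [0,0,0,0,6.2,-2.75,240]
  ]
}}

```text
t: 14.62
tool_pos: [0.6143, 0.0791, 0.276]
tool_rot: [[0.157, 0.988, 0.002], [0.988, -0.157, -0.0], [0.0, 0.002, -1.0]]
ft_force: [-5.4, -1.5, 12.8]
gripper_width: 0.111
gripper_force: 62.1
```

>>> {"op": "jog_arm", "data": {
  "deltas": [
    [0,0,0,0,1.1,-0.4,240],
    [0,0,0,0,2.2,-0.55,240],
    [0,0,0,0,3.3,-0.7,240],
    [0,0,0,0,4.4,-0.8,240],
    [0,0,0,0,5.5,-0.85,240],
    [0,0,0,0,6.7,-0.85,240],
    [0,0,0,0,6.7,-0.85,240]
  ]
}}

```text
t: 15.5
tool_pos: [0.6802, 0.0685, 0.2814]
tool_rot: [[0.157, 0.988, -0.001], [0.988, -0.157, -0.001], [-0.001, -0.001, -1.0]]
ft_force: [0.4, -5.3, -5.8]
gripper_width: 0.114
gripper_force: 63.6
```

>>> {"op": "jog_arm", "data": {
  "deltas": [
    [0,0,0,0,1.1,0.1,240],
    [0,0,0,0,2.2,0.25,240],
    [0,0,0,0,3.3,0.45,240],
    [0,0,0,0,4.4,0.7,240],
    [0,0,0,0,5.5,1.05,240],
    [0,0,0,0,6.6,1.4,240],
    [0,0,0,0,7.6,1.8,240],
    [0,0,0,0,7.6,1.8,240]
  ]
}}

```text
t: 16.5
tool_pos: [0.7553, 0.0566, 0.2643]
tool_rot: [[0.157, 0.988, 0.0], [0.988, -0.157, -0.0], [-0.0, 0.0, -1.0]]
ft_force: [0.6, -5.5, 1.0]
gripper_width: 0.113
gripper_force: 63.4
```

>>> {"op": "jog_arm", "data": {
  "deltas": [
    [0,0,0,0,1,0.45,240],
    [0,0,0,0,2,0.95,240],
    [0,0,0,0,2,0.95,180],
    [0,0,0,0,2,0.95,120],
    [0,0,0,0,2,0.95,90],
    [0,0,0,0,2,0.95,90],
    [0,0,0,0,2,-1,90],
    [0,0,0,0,2,-3,90],
    [0,0,0,0,2,-6,90],
    [0,0,0,0,2,-6,90]
  ]
}}

```text
t: 17.75
tool_pos: [0.7746, 0.0539, 0.3297]
tool_rot: [[0.156, 0.988, 0.006], [0.988, -0.156, 0.0], [0.001, 0.006, -1.0]]
ft_force: [-0.4, -0.1, 0.5]
gripper_width: 0.643
gripper_force: 0.0
```

```bash
python3 - <<'E'
from h import *
print(arm.sense()["tool_pos"],arm.sense()["ft_force"],arm.sense()["gripper_width"])
t=snap("top","t8");s=snap("scene","s8")
a=cv2.resize(t[100:320,200:480],None,fx=1.4,fy=1.4);b=cv2.resize(s[100:320,200:480],None,fx=1.4,fy=1.4)
cv2.imwrite("pics/c8.png",np.hstack([a,b]))
E
```

```text
[0.7746 0.0539 0.3297] [-0.3503 -0.1401  0.4615] 0.643470914214481
```

View pics/c8.png

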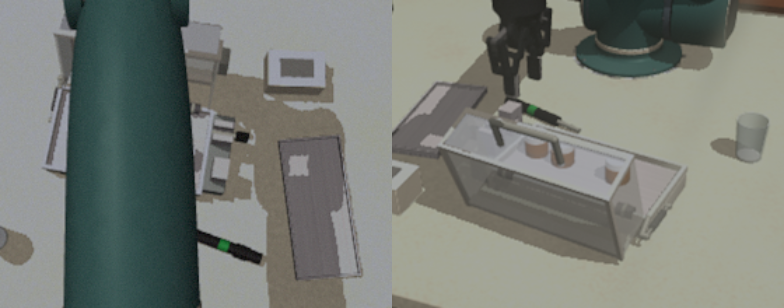

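The hood stands wide open, with its bar at the rear. The scene half shows three jars upright on the deck and the pin still in the notch. I'll move the arm aside to measure the jars.

```bash
python3 - <<'E'
from h import *
plan([.48,-.28,.27],PSI)
E
```

```text
turn [ 0.0012 -0.0003  0.0001] shift cm [-37.5834 -23.849    5.5384] at [0.7742 0.0539 0.3258] t 17.85
```

>>> {"op": "jog_arm", "data": {
  "deltas": [
    [0,0,0,-4,-2.5,0,60],
    [0,0,0,-8,-5,0,60],
    [0,0,0,-12,-7.5,0,60],
    [0,0,0,-16,-10,0,60],
    [0,0,0,-20,-12.5,0,60],
    [0,0,0,-24,-15,0,0],
    [0,0,0,-28,-17.5,0,0],
    [0,0,0,-32,-20,2,0],
    [0,0,0,-36,-22.5,4,0],
    [0,0,0,-37.6,-23.8,5.5,0],
    [0,0,0,-37.6,-23.8,5.5,0]
  ]
}}

```text
t: 19.23
tool_pos: [0.4795, -0.2806, 0.2685]
tool_rot: [[0.158, 0.987, -0.002], [0.987, -0.158, 0.001], [0.001, -0.002, -1.0]]
ft_force: [-0.3, 0.5, 0.0]
gripper_width: 1.005
gripper_force: 0.0
```

```bash
cat >> h.py <<'E'
def jars(t):
    # white caps: amber glass below them tells a cap; blob centroid of cap cast on z=top
    hsv=cv2.cvtColor(t,cv2.COLOR_BGR2HSV);return hsv
E
python3 - <<'E'
from h import *
t=snap("top","t9");crop(t,225,150,150,110,5,"c9")
E
```

```text
(no output)
```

View pics/c9.png

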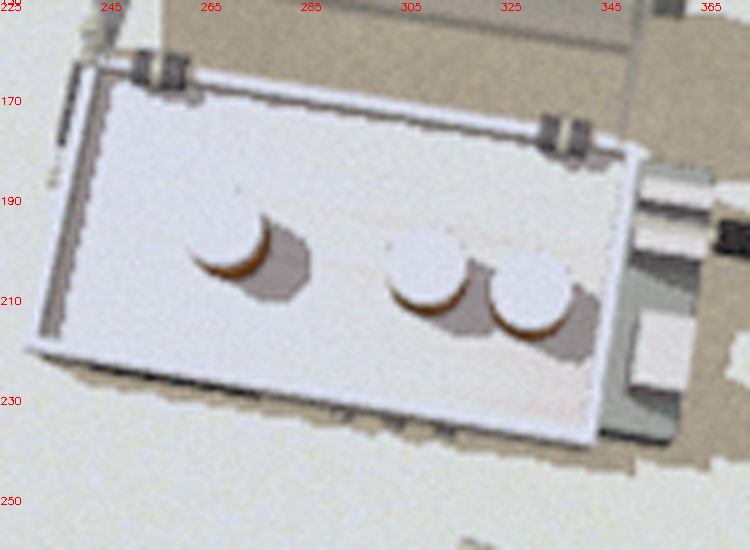

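The top crop shows the open deck, with cap centres near (270.5,196), (310.5,203) and (331,208) and the pin head still at (371,197).

```bash
python3 - <<'E'
from h import *
P=lambda cx,cy,z:onz("top",225+cx/5-.4,150+cy/5-.4,z)
for k in((228,231),(427,266),(531,290)): p=P(*k,.081);print(p,rel(p))
plan(P(531,290,.18),None)
p=P(531,290,.081);p[2]=.18;plan(p,PSI)
E
```

```text
[0.5839 0.1408 0.081 ] [-0.0105  0.0564  0.081 ]
[0.5648 0.0294 0.081 ] [-0.0119 -0.0566  0.081 ]
[ 0.5517 -0.0285  0.081 ] [-0.0159 -0.1158  0.081 ]
turn [0. 0. 0.] shift cm [25.908   1.1206  8.9675] at [ 0.4803 -0.2801  0.2695] t 19.275
turn [-0.0005 -0.0006 -0.0007] shift cm [25.9616  3.1015  8.9667] at [ 0.4803 -0.2801  0.2695] t 19.275
```

>>> {"op": "jog_arm", "data": {
  "deltas": [
    [0,0,0,4,0.5,1,0],
    [0,0,0,8,1,2,0],
    [0,0,0,12,1.5,3,0],
    [0,0,0,16,2,4.5,0],
    [0,0,0,20,2.5,6,0],
    [0,0,0,24,3,7.5,0],
    [0,0,0,26,3.1,9,0],
    [0,0,0,26,3.1,12,0],
    [0,0,0,26,3.1,15,0],
    [0,0,0,26,3.1,18,0],
    [0,0,0,26,3.1,20.1,0],
    [0,0,0,26,3.1,20.1,0]
  ]
}}

```text
t: 20.78
tool_pos: [0.5512, -0.0281, 0.0676]
tool_rot: [[0.156, 0.988, -0.002], [0.988, -0.156, 0.0], [-0.0, -0.002, -1.0]]
ft_force: [-0.1, 0.7, 0.3]
gripper_width: 0.997
gripper_force: 0.0
```

>>> {"op": "jog_arm", "data": {
  "deltas": [
    [0,0,0,0,0,0,60],
    [0,0,0,0,0,0,90],
    [0,0,0,0,0,0,115],
    [0,0,0,0,0,0,140],
    [0,0,0,0,0,0,150],
    [0,0,0,0,0,0,150]
  ]
}}

```text
t: 21.52
tool_pos: [0.5521, -0.0284, 0.0699]
tool_rot: [[0.156, 0.988, 0.002], [0.988, -0.156, -0.0], [0.0, 0.002, -1.0]]
ft_force: [-1.0, 0.1, 5.9]
gripper_width: 0.528
gripper_force: 61.3
```

```bash
python3 - <<'E'
from h import *
plan([.531,-.301,.068],PSI)
E
```

```text
turn [ 0.0015 -0.0001  0.    ] shift cm [-27.2565   2.1805   0.191 ] at [ 0.5521 -0.0284  0.0699] t 21.525
```

>>> {"op": "jog_arm", "data": {
  "deltas": [
    [0,0,0,0,0,-2,150],
    [0,0,0,0,0,-5,150],
    [0,0,0,0,0,-8,150],
    [0,0,0,0,0,-11,150],
    [0,0,0,-3,0.3,-12,150],
    [0,0,0,-7,0.6,-12,150],
    [0,0,0,-11,1,-12,150],
    [0,0,0,-15,1.3,-12,150],
    [0,0,0,-19,1.6,-12,150],
    [0,0,0,-23,1.9,-12,150],
    [0,0,0,-26,2.2,-12,150],
    [0,0,0,-27.2,2.2,-12,150]
  ]
}}

```text
t: 23.02
tool_pos: [0.5305, -0.3018, 0.1899]
tool_rot: [[0.158, 0.987, 0.0], [0.987, -0.158, -0.0], [-0.0, 0.001, -1.0]]
ft_force: [0.5, 0.9, -0.4]
gripper_width: 0.522
gripper_force: 61.4
```

>>> {"op": "jog_arm", "data": {
  "deltas": [
    [0,0,0,0,0,4,150],
    [0,0,0,0,0,8,150],
    [0,0,0,0,0,11,150],
    [0,0,0,0,0,13,150],
    [0,0,0,0,0,14,150],
    [0,0,0,0,0,15,150],
    [0,0,0,0,0,15,150]
  ]
}}

```text
t: 23.9
tool_pos: [0.5313, -0.3006, 0.0394]
tool_rot: [[0.156, 0.988, 0.001], [0.988, -0.156, -0.001], [-0.0, 0.001, -1.0]]
ft_force: [0.2, 0.6, -1.2]
gripper_width: 0.528
gripper_force: 61.4
```

>>> {"op": "jog_arm", "data": {
  "deltas": [
    [0,0,0,0,0,0.1,150],
    [0,0,0,0,0,0.1,150],
    [0,0,0,0,0,0.1,110],
    [0,0,0,0,0,0.1,85],
    [0,0,0,0,0,0.1,75],
    [0,0,0,0,0,0.1,75],
    [0,0,0,0,0,-3,75],
    [0,0,0,0,0,-7,75],
    [0,0,0,0,0,-11,75],
    [0,0,0,0,0,-15,0],
    [0,0,0,0,0,-15,0]
  ]
}}

```text
t: 25.28
tool_pos: [0.5317, -0.301, 0.1925]
tool_rot: [[0.156, 0.988, 0.004], [0.988, -0.156, -0.003], [-0.002, 0.005, -1.0]]
ft_force: [-0.4, -0.2, -0.8]
gripper_width: 1.001
gripper_force: 0.0
```

```bash
python3 - <<'E'
from h import *
t=snap("top","t10");s=snap("scene","s10")
p=onz("top",310,202.8,.081);p[2]=.18;plan(p,PSI)
a=cv2.resize(t[130:320,210:480],None,fx=1.48,fy=1.48);b=cv2.resize(s[130:320,190:460],None,fx=1.48,fy=1.48)
cv2.imwrite("pics/c10.png",np.hstack([a,b]))
E
```

```text
turn [0.0002 0.0001 0.0001] shift cm [33.1037 -1.7885  0.8614] at [ 0.5308 -0.3004  0.1886] t 25.375
```

View pics/c10.png

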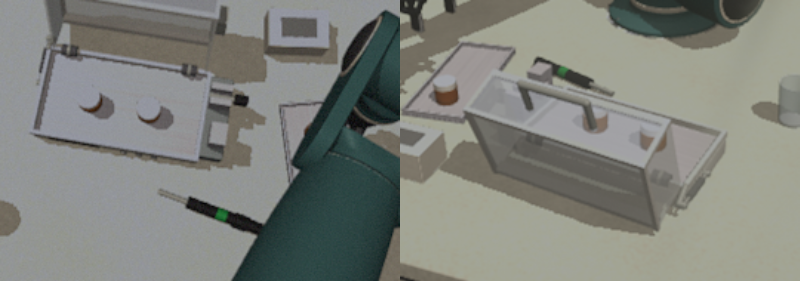

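The scene half shows jar3 upright in the tray. The other two caps are unchanged at top pixels (270.8,195.5) and (310.7,203.6). Now the middle jar.

>>> {"op": "jog_arm", "data": {
  "deltas": [
    [0,0,0,4,-0.2,0,0],
    [0,0,0,8,-0.4,0,0],
    [0,0,0,12,-0.6,0,0],
    [0,0,0,16,-0.8,0,0],
    [0,0,0,20,-1,0,0],
    [0,0,0,24,-1.2,0,0],
    [0,0,0,29,-1.5,0,0],
    [0,0,0,33.1,-1.8,1,0],
    [0,0,0,33.1,-1.8,4,0],
    [0,0,0,33.1,-1.8,7.5,0],
    [0,0,0,33.1,-1.8,10.5,0],
    [0,0,0,33.1,-1.8,12,0]
  ]
}}

```text
t: 26.88
tool_pos: [0.5636, 0.0294, 0.0659]
tool_rot: [[0.156, 0.988, -0.004], [0.988, -0.156, -0.0], [-0.001, -0.004, -1.0]]
ft_force: [-0.1, -0.4, 1.1]
gripper_width: 1.0
gripper_force: 0.0
```

>>> {"op": "jog_arm", "data": {
  "deltas": [
    [0,0,0,0,0,0,60],
    [0,0,0,0,0,0,90],
    [0,0,0,0,0,0,115],
    [0,0,0,0,0,0,140],
    [0,0,0,0,0,0,150],
    [0,0,0,0,0,0,150]
  ]
}}

```text
t: 27.62
tool_pos: [0.5655, 0.0293, 0.0704]
tool_rot: [[0.156, 0.988, 0.002], [0.988, -0.156, -0.0], [0.0, 0.002, -1.0]]
ft_force: [-0.1, -0.4, 5.8]
gripper_width: 0.52
gripper_force: 61.1
```

```bash
python3 - <<'E'
from h import *
plan([.451,-.309,.068],PSI)
E
```

```text
turn [ 0.0024 -0.0003  0.    ] shift cm [-35.2055  -6.0221   0.2126] at [0.5655 0.0293 0.0704] t 27.625
```

>>> {"op": "jog_arm", "data": {
  "deltas": [
    [0,0,0,0,0,-2,150],
    [0,0,0,0,0,-6,150],
    [0,0,0,0,0,-10,150],
    [0,0,0,-3,-0.5,-12,150],
    [0,0,0,-7,-1,-12,150],
    [0,0,0,-12,-1.8,-12,150],
    [0,0,0,-17,-2.6,-12,150],
    [0,0,0,-22,-3.5,-12,150],
    [0,0,0,-27,-4.5,-12,150],
    [0,0,0,-31.5,-5.3,-12,150],
    [0,0,0,-35.2,-6,-12,150],
    [0,0,0,-35.2,-6,-12,150]
  ]
}}

```text
t: 29.12
tool_pos: [0.4496, -0.3108, 0.1902]
tool_rot: [[0.159, 0.987, 0.001], [0.987, -0.159, -0.001], [-0.001, 0.001, -1.0]]
ft_force: [0.6, -0.7, -2.1]
gripper_width: 0.517
gripper_force: 61.4
```

>>> {"op": "jog_arm", "data": {
  "deltas": [
    [0,0,0,0,0,4,150],
    [0,0,0,0,0,8,150],
    [0,0,0,0,0,11,150],
    [0,0,0,0,0,13,150],
    [0,0,0,0,0,14,150],
    [0,0,0,0,0,15,150],
    [0,0,0,0,0,15,150],
    [0,0,0,0,0,15.1,150]
  ]
}}

```text
t: 30.12
tool_pos: [0.4507, -0.3091, 0.0385]
tool_rot: [[0.156, 0.988, 0.001], [0.988, -0.156, -0.0], [-0.0, 0.001, -1.0]]
ft_force: [-1.5, 5.3, 11.8]
gripper_width: 0.531
gripper_force: 64.1
```

>>> {"op": "jog_arm", "data": {
  "deltas": [
    [0,0,0,0,0,0,110],
    [0,0,0,0,0,0,85],
    [0,0,0,0,0,0,75],
    [0,0,0,0,0,0,75],
    [0,0,0,0,0,-3,75],
    [0,0,0,0,0,-7,75],
    [0,0,0,0,0,-11,75],
    [0,0,0,0,0,-15.1,0],
    [0,0,0,0,0,-15.1,0]
  ]
}}

```text
t: 31.25
tool_pos: [0.4514, -0.3096, 0.1923]
tool_rot: [[0.156, 0.988, 0.004], [0.988, -0.156, -0.003], [-0.002, 0.005, -1.0]]
ft_force: [-0.2, 0.4, -0.2]
gripper_width: 1.0
gripper_force: 0.0
```

```bash
cat >> h.py <<'E'
def amber(n,im,zc):
    """amber blobs: bounding box (px) and point cast at height zc"""
    h=cv2.cvtColor(im,cv2.COLOR_BGR2HSV);m=cv2.inRange(h,(3,90,40),(22,255,220))
    m[:130]=0;m[320:]=0
    k,l,s,c=cv2.connectedComponentsWithStats(m)
    for i in range(1,k):
        if s[i,4]>8 and 180<c[i][0]<460: print(n,"amber",s[i],c[i],onz(n,*c[i],zc)[:2])
E
python3 - <<'E'
from h import *
for f in("t9","t10"): amber(f[0]=="t" and "top",cv2.imread(f"pics/{f}.png"),.06)
t=snap("top","t11");s=snap("scene","s11")
amber("top",t,.06);amber("scene",cv2.imread("pics/s10.png"),.02);amber("scene",s,.02)
p=onz("top",270.2,195.8,.081);p[2]=.0685;plan(p,PSI)
E
```

```text
top amber [266 196  13  10  29] [273.5172 202.1724] [0.5703 0.1335]
top amber [304 208  14   5  20] [310.5  210.85] [0.5461 0.0282]
top amber [324 213  14   5  20] [330.3 215.7] [ 0.5326 -0.0277]
top amber [266 196  13  10  31] [273.6774 202.1613] [0.5703 0.1331]
top amber [304 208  14   5  21] [310.7619 210.8095] [0.5462 0.0275]
top amber [266 196  13  10  30] [273.6 202.2] [0.5702 0.1333]
top amber [416 216  10  12  35] [419.     223.0857] [ 0.5136 -0.2761]
top amber [420 242   3  11  22] [420.9091 247.6364] [ 0.4451 -0.2782]
scene amber [214 190  15  11 124] [221.2903 195.4516] [ 0.5434 -0.2919]
scene amber [225 176  15  11 101] [233.     181.5347] [ 0.4613 -0.2984]
scene amber [214 190  15  11 124] [221.2903 195.4516] [ 0.5434 -0.2919]
turn [0.0002 0.0001 0.0001] shift cm [46.5085  6.1522 12.0128] at [ 0.4504 -0.3089  0.1887] t 31.35
```

Jar2 is placed and jar1 hasn't moved. Next is jar1.

>>> {"op": "jog_arm", "data": {
  "deltas": [
    [0,0,0,4,0.5,0,0],
    [0,0,0,9,1.2,0,0],
    [0,0,0,14,1.8,0,0],
    [0,0,0,19,2.5,0,0],
    [0,0,0,24,3.1,0,0],
    [0,0,0,29,3.8,0,0],
    [0,0,0,34,4.4,0,0],
    [0,0,0,39,5.1,0,0],
    [0,0,0,44,5.8,0,0],
    [0,0,0,46.5,6.2,0,0],
    [0,0,0,46.5,6.2,0,0]
  ]
}}

```text
t: 32.72
tool_pos: [0.5841, 0.142, 0.1869]
tool_rot: [[0.154, 0.988, -0.003], [0.988, -0.154, -0.0], [-0.001, -0.003, -1.0]]
ft_force: [-0.0, 0.5, -1.1]
gripper_width: 1.001
gripper_force: 0.0
```

```bash
python3 - <<'E'
from h import *
s=snap("scene","s12");amber("scene",s,.045);amber("scene",cv2.imread("pics/s8.png"),.045)
p=onz("top",270.2,195.8,.081);p[2]=.0685;plan(p,PSI)
E
```

```text
scene amber [225 176  15  11 101] [233.     181.5347] [ 0.498  -0.2749]
scene amber [214 190  15  11 124] [221.2903 195.4516] [ 0.5774 -0.2686]
turn [-0.0022  0.001   0.0013] shift cm [-0.0058  0.0264 11.8657] at [0.584  0.141  0.1872] t 32.775
```

>>> {"op": "jog_arm", "data": {
  "deltas": [
    [0,0,0,0,0,3,0],
    [0,0,0,0,0,6,0],
    [0,0,0,0,0,9,0],
    [0,0,0,0,0,11,0],
    [0,0,0,0,0,12,0],
    [0,0,0,0,0,12,60],
    [0,0,0,0,0,12,90],
    [0,0,0,0,0,12,115],
    [0,0,0,0,0,12,140],
    [0,0,0,0,0,12,150],
    [0,0,0,0,0,12,150]
  ]
}}

```text
t: 34.15
tool_pos: [0.585, 0.1408, 0.0701]
tool_rot: [[0.156, 0.988, 0.002], [0.988, -0.156, 0.0], [0.001, 0.002, -1.0]]
ft_force: [-1.0, -1.0, 6.4]
gripper_width: 0.524
gripper_force: 61.3
```

```bash
python3 - <<'E'
from h import *
plan([.371,-.317,.068],PSI)
E
```

```text
turn [ 0.0017 -0.0006  0.0002] shift cm [-48.5577 -13.9822   0.1541] at [0.585  0.1408 0.0701] t 34.15
```

>>> {"op": "jog_arm", "data": {
  "deltas": [
    [0,0,0,0,0,-3,150],
    [0,0,0,0,0,-7,150],
    [0,0,0,-1,-0.3,-12,150],
    [0,0,0,-5,-1.4,-12,150],
    [0,0,0,-10,-2.9,-12,150],
    [0,0,0,-15,-4.3,-12,150],
    [0,0,0,-20,-5.8,-12,150],
    [0,0,0,-25,-7.2,-12,150],
    [0,0,0,-30,-8.6,-12,150],
    [0,0,0,-35,-10,-12,150],
    [0,0,0,-40,-11.5,-12,150],
    [0,0,0,-45,-13,-12,150]
  ]
}}

```text
t: 35.65
tool_pos: [0.3847, -0.2849, 0.1894]
tool_rot: [[0.156, 0.988, 0.001], [0.988, -0.156, -0.001], [-0.001, 0.001, -1.0]]
ft_force: [0.8, -0.5, -1.5]
gripper_width: 0.521
gripper_force: 61.3
```

>>> {"op": "jog_arm", "data": {
  "deltas": [
    [0,0,0,-2,-0.6,0,150],
    [0,0,0,-3.6,-1,0,150],
    [0,0,0,-3.6,-1,0,150],
    [0,0,0,-3.6,-1,4,150],
    [0,0,0,-3.6,-1,8,150],
    [0,0,0,-3.6,-1,11,150],
    [0,0,0,-3.6,-1,13,150],
    [0,0,0,-3.6,-1,14,150],
    [0,0,0,-3.6,-1,15,150],
    [0,0,0,-3.6,-1,15,150]
  ]
}}

```text
t: 36.9
tool_pos: [0.3704, -0.3174, 0.0389]
tool_rot: [[0.156, 0.988, 0.0], [0.988, -0.156, -0.0], [-0.0, 0.0, -1.0]]
ft_force: [0.4, 0.1, -0.4]
gripper_width: 0.528
gripper_force: 63.6
```

>>> {"op": "jog_arm", "data": {
  "deltas": [
    [0,0,0,0,0,0,110],
    [0,0,0,0,0,0,85],
    [0,0,0,0,0,0,75],
    [0,0,0,0,0,0,75],
    [0,0,0,0,0,-3,75],
    [0,0,0,0,0,-7,75],
    [0,0,0,0,0,-11,75],
    [0,0,0,-3,-2,-16,75],
    [0,0,0,-8,-4,-18,75],
    [0,0,0,-13,-6,-20,75],
    [0,0,0,-18,-8,-20,75],
    [0,0,0,-18,-8,-20,75]
  ]
}}

```text
t: 38.4
tool_pos: [0.2611, -0.4849, 0.2384]
tool_rot: [[0.16, 0.987, -0.001], [0.987, -0.16, 0.0], [0.0, -0.001, -1.0]]
ft_force: [0.2, 0.2, -0.0]
gripper_width: 0.704
gripper_force: 0.0
```

```bash
python3 - <<'E'
from h import *
t=snap("top","t13");s=snap("scene","s13")
amber("top",t,.06);amber("scene",s,.02);print(arm.sense()["tool_pos"],arm.sense()["ft_force"])
a=cv2.resize(t[130:320,210:480],None,fx=1.48,fy=1.48);b=cv2.resize(s[130:320,190:460],None,fx=1.48,fy=1.48)
cv2.imwrite("pics/c13.png",np.hstack([a,b]))
E
```

```text
top amber [416 216  10  12  36] [419.0278 223.1111] [ 0.5136 -0.2762]
top amber [420 242   9  14  32] [422.0938 249.5   ] [ 0.44   -0.2812]
top amber [422 269   8  15  32] [424.5938 276.4062] [ 0.3671 -0.2845]
scene amber [237 164  13  11  94] [243.766  169.1702] [ 0.3816 -0.3036]
scene amber [225 176  15  11 101] [233.     181.5347] [ 0.4613 -0.2984]
scene amber [214 190  15  11 124] [221.2903 195.4516] [ 0.5434 -0.2919]
[ 0.2628 -0.4828  0.2385] [-0.0503  0.7712  0.1329]
```

View pics/c13.png

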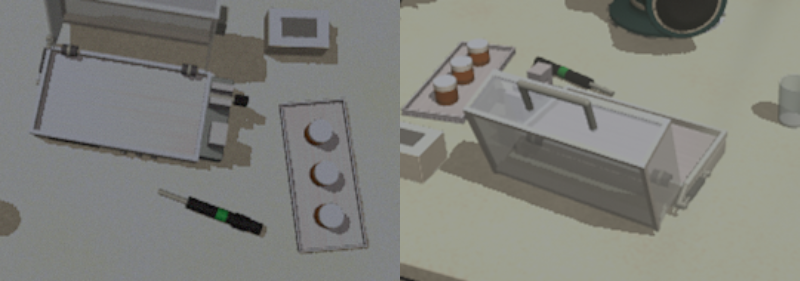

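The last picture shows all three jars upright in the tray, at top crop (320,132), (326,174) and (330,216). The deck is empty, the hood is open, the pin is parked at (240,100), and the beaker, pipettor and carton are in place.

```bash
python3 -c "
from station import arm
print(arm.job_done())"
```

```text
the job is handed in; nothing more can be done
None
```

I handed the job in at about 38 s on the robot's clock: the pin is parked in its notch, the hood stands open by itself, and all three jars found are upright in the tray with the beaker, pipettor and carton untouched; the hand-in call returned no verdict.

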